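# Start the flange nut on the clamp stud

## Task

Start the big flange nut on the stud that stands up through the spring-lifted clamp: set it on upright, press it down firmly but gently against the springs and back it off (counter-clockwise) until you feel the thread drop in, then wind it on clockwise about a quarter turn so that it holds the clamp down by itself. Let go of it and leave the other things on the bench alone.

Things in the scene. Friction and masses are not known exactly. Their poses are not given: they have to be found in the camera images.
- flange_nut: Loose bare-steel flange nut, 0.45 kg, lying on the bench flange down. Origin: centre of its underside; z its axis, up. 32 mm high: a round flange 66 mm across, 6 mm thick, and on it a hexagon 26 mm high, 55 mm across flats; x points at the middle of a flat (others every 60 deg). Bore 37 mm.
- nut_lugs (a point): Point on the nut's axis 3 mm above its underside, level with the undersides of the nut's thread: three short lugs in the bore, 120 deg apart, 3 mm high, 28 mm free between them. Right-hand thread.
- fixture: Fixed round fixture: dark steel base plate 196 mm across, 18 mm high, on it an open cast aluminium motor housing (136 mm across, rim 73 mm above the bench). Origin: centre of the base plate's underside on the bench; z up, the axis of the fixed steel stud standing in its middle. Stud and clamp belong to it.
- stud_tip (a point): Top of the stud, on its axis, 14 mm above point stud_shoulder (116 mm above the bench). The stud's nose is smooth and round, 26 mm across, its top 5 mm tapered to 17 mm.
- stud_shoulder (a point): Point on the stud's axis 102 mm above the bench, level with the three flat lands at its thread's end (each about 88 deg, with a gap of about 32 deg, the thread's mouth, counter-clockwise of it). Thread 35 mm across. The stud's clocking varies and is not measured. Nut with lugs on the lands: its underside is 3 mm below this point.
- thread_mouth (a point): Point on the axis 10.5 mm below stud_shoulder: where the nut's underside comes when, pressed and turned counter-clockwise (up to 95 deg; by luck none), its lugs drop into the gaps (8.5 mm at their far end). Then clockwise: 5 to 20 deg slack, then 3.8 mm down a radian. Clockwise before dropping in, the nut jams on teeth 3.5 mm high; counter-clockwise after, on the gaps' far walls.
- clamp (a joint): Slide of the dark steel three-armed clamp ring round the stud (80 mm ring, arms to 79 mm radius, 8 mm thick), held up by springs. 0 = up, its top 100 mm above the bench; grows downward (m), at most 0.016. Springs: 5 N at 0 plus 0.8 N a mm: about 8 N of hand pressure beside the nut's weight brings it to thread_mouth. Over 50 N spoils the thread.
- plain_nut: Bystander: loose plain dark hex nut, 36 mm across flats, 19 mm high, without flange. Origin at its underside's centre.
- spanner: Bystander: loose spanner 220 mm long lying on the bench.
- end_cover: Bystander: loose round cast aluminium cover, 112 mm across, 25 mm high. Origin at its underside's centre.
There are look-alikes about, which are no part of the job. Several things have the shape of the flange_nut; the one meant has the colours described above.

How it is judged:
On the way, in this order (a step that is already met when the one before it is completed fails the run):
1. the nut is set upright over the stud's nose, still above the thread (horizontal distance between flange_nut and stud_shoulder below 0.005 m and z of flange_nut in the frame of stud_shoulder between -0.0045 and 0.009 m and angle between flange_nut's own z axis and vertical below 0.15 rad), for 0.05 s.
2. its thread has dropped in: the nut is 7.5 mm or more below the shoulder (horizontal distance between flange_nut and stud_shoulder below 0.004 m and z of flange_nut in the frame of stud_shoulder below -0.0075 m), for 0.1 s.
At the end, for the whole second after the job is handed in: The flange nut sits on the stud, upright (within 0.1 rad) and on its axis (within 4 mm), released and at rest, wound on so that its underside stays 11 mm or more below the stud's shoulder and the clamp is held 8 mm or more down against its springs (z of flange_nut in the frame of stud_shoulder below -0.011 m and horizontal distance between flange_nut and stud_shoulder below 0.004 m and angle between flange_nut's own z axis and vertical below 0.1 rad and value of joint clamp above 0.008 m and linear speed of flange_nut below 0.01 m/s and contact force between the fingers and flange_nut below 0.1 N); the robot touches nothing.
It fails at once if the thread is forced: more than 50 N between nut and fixture (contact force between flange_nut and fixture above 50 N).
It fails at once if the plain nut is disturbed (moved 20 mm) (distance of plain_nut from where it was at the start of the episode above 0.02 m).
It fails at once if the spanner is disturbed (moved 20 mm) (distance of spanner from where it was at the start of the episode above 0.02 m).
It fails at once if the end cover is disturbed (moved 20 mm) (distance of end_cover from where it was at the start of the episode above 0.02 m).
It also fails if it takes over 72 s, if anything falls off the work surface, if the arm or the gripper's body presses on something with over 40 N, if the wrist force passes 120 N, or if a joint passes its speed limit or range.

## Robot

A 6-joint arm with a two-finger parallel gripper is mounted at the origin on the work surface. World frame = base frame: x ahead of the robot, y to its left, z up, the work surface at z = 0. Lengths are in m, angles in rad, forces in N, time in s.
With the tool pointing down it reaches from about 0.2 to 0.875 m from the base axis. Payload 3.4 kg.
Tool frame: the origin (TCP) lies between the finger pads; the fingertips stand 25 mm ahead of it and the grasp point (between the pads) lies 6 mm ahead of it (r.nose_length is the z of the fingertips in the tool frame, in m); z points along the fingers, x is the direction in which the jaws open and shut, and the axes are right-handed (so a half turn about z gives the same grasp; the last joint's range is limited). The gripper opens to 94 mm and grips with 3 to 60 N. Pads are 16 mm wide; open, the fingers measure 119 mm over their backs; the gripper's body (75 mm by 177 mm) begins 78 mm behind the grasp point.
Start: joints at [1.081, 0.276, 1.505, -0, 1.361, -0.121], TCP at [0.207, 0.536, 0.23] pointing down, gripper open.
Joint ranges: [-2.89, 2.89], [-0.75, 2.08], [0.22, 2.7], [-1.18, 4.32], [0.11, 2.71], [-2.7, 2.7]. Speed limits (rad/s): [2.57, 2.57, 3.14, 3.14, 3.14, 3.14].

## Interface

Orientations are given as a unit quaternion [w, x, y, z].
In Python, from plant import r, gripper_to, inverse_kinematics, vision, models, telemetry gives the robot as it stands. Calls block until the motion is done:
- r.move_to(position, orientation): joint-space move of the TCP to a pose.
- r.move_l(position, rot=None, vel=0.15, guard=None): straight line of the TCP; rot=None keeps the orientation; vel is the mean speed in m/s. With guard (N) it stops when the force on the tool has changed by that much, and returns True; else False.
- r.movej(angles): joint-space move.
- gripper_to(opening, f_grip=None): finger opening in m; f_grip is the grip in N (None keeps the last); returns when the fingers have stopped.
- r.hold(seconds).
- inverse_kinematics(position, orientation): joint angles nearest the present ones, or None.
- vision.snapshot(name): name is "side" or "top" or "wrist"; returns the picture (420x560x3 uint8, red, green, blue); there is no depth.
- vision.get_calibration(name): a dict with "fx", "fy", "cx", "cy" (pixels), "D" ([k1, k2, p1, p2, k3] as OpenCV has them; the pictures are not rectified), "position" and "orientation" of the camera in the world. Camera axes: x right, y down, z forward; pixel columns grow to the right and rows downward; lengths in m; the calibration is good to about 2 mm. A picture is of the moment at which its call begins: read the wrist's pose just before it. get_calibration takes no time and is no camera call; for the wrist camera it gives the pose at the moment of the call.
A pose or a line that the arm cannot do raises r.PlanningError and nothing moves.
- r.sign_off(): hands the job in, once; it reports no verdict.
Trained networks look in the newest picture that a camera, given by its name, has taken for a name from the list of things; names that differ only in an ending like _2 or _b are one class to them, and where a whole thing is asked for, a point or a joint stands for the part that bears it (a point fixed in the world has none). Each returns a list of dicts, best first, with "score" (0 to 1); they miss things now and then, are a little off and sometimes report something else, mostly with a low value. They report only what shows in the picture. A call takes as long as a camera call. They do not tell look-alikes from the thing itself.
- models.boxes_of(thing, camera): "at" ([x, y, z] in m, in world coordinates, good to about 4 mm: the middle of the surface that is visible of it).
- models.regions_of(thing, camera): "pixels" (420x560 bool, what is visible of it).
- models.mark_of(thing, camera): "at" ([x, y, z] in m, in world coordinates, good to about 4 mm: a listed point, or the origin of a listed thing).
Readings, each from a call of its own:
- telemetry.current_t(): time.
- telemetry.current_joints(): joint angles.
- telemetry.current_dq(): joint speeds.
- telemetry.current_joint_efforts(): joint torques, N m.
- telemetry.current_ee_pos(): TCP position.
- telemetry.current_tool_rot(): TCP orientation.
- telemetry.current_wrist_force(): force on the tool from outside, world axes, zero at the start.
- telemetry.current_torque(): the same for the moment, N m.
- telemetry.current_opening(): finger opening in m.
Only numpy, scipy, OpenCV 4.12 (cv2) and the standard library are available. Lean on these libraries where they do the work, as an engineer would, in place of code of your own. Each camera call takes 0.05 s, during which the arm holds its last target.

## Working session

There is one attempt and no reset: what is moved stays moved. The work goes in short steps, each a Python script; the robot and the scene stay as the last script left them, time stands still between calls to the robot, and variables do not carry over. Pictures are saved under pics/ and viewed, and the job is handed in when it is done.

```bash
ls; mkdir -p pics; python3 - <<'E'
from plant import r, gripper_to, inverse_kinematics, vision, models, telemetry
import cv2
for n in ["side","top","wrist"]:
    im=vision.snapshot(n); cv2.imwrite(f"pics/{n}0.png",im[:,:,::-1])
    print(n,vision.get_calibration(n))
    for t in ["flange_nut","fixture","stud_tip","stud_shoulder","plain_nut","spanner","end_cover","nut_lugs"]:
        print(t,[( [round(float(v),3) for v in d["at"]],round(d["score"],2)) for d in models.mark_of(t,n)][:4])
print(telemetry.current_t(),telemetry.current_tool_rot(),r.nose_length)
E
```

```text
pics
side {'fx': 440.6870656271426, 'fy': 440.6870656271426, 'cx': 279.7035093113264, 'cy': 210.45822242890404, 'D': array([-0.01958433,  0.        ,  0.        ,  0.        ,  0.        ]), 'position': array([ 0.05819717, -0.87046959,  0.63185951]), 'orientation': array([-0.49556328,  0.83384919, -0.21378622,  0.11579298])}
flange_nut [([0.495, -0.166, 0.001], 0.66), ([0.372, -0.16, -0.001], 0.61)]
fixture [([0.588, 0.139, -0.0], 0.62)]
stud_tip [([0.589, 0.143, 0.115], 0.78), ([0.428, -0.415, 0.001], 0.48)]
stud_shoulder [([0.588, 0.137, 0.103], 0.69)]
plain_nut [([0.623, -0.205, -0.001], 0.79)]
spanner [([0.426, -0.413, -0.003], 0.75), ([0.59, 0.137, 0.103], 0.61)]
end_cover [([0.511, 0.366, 0.004], 0.6), ([0.588, 0.138, 0.101], 0.2)]
nut_lugs [([0.588, 0.142, -0.003], 0.73), ([0.372, -0.152, 0.008], 0.71), ([0.497, -0.168, 0.002], 0.68)]
top {'fx': 506.5127151204573, 'fy': 506.5127151204573, 'cx': 288.53447524403134, 'cy': 199.8817169951992, 'D': array([-0.05966373,  0.        ,  0.        ,  0.        ,  0.        ]), 'position': array([ 0.35147798, -0.03427002,  1.32093283]), '
[... 395 characters left out ...]
r [([0.424, -0.414, -0.005], 0.75)]
end_cover [([0.507, 0.367, -0.002], 0.57)]
nut_lugs [([0.495, -0.161, 0.004], 0.9), ([0.376, -0.154, 0.003], 0.61)]
wrist {'fx': 296.2410725662429, 'fy': 296.2410725662429, 'cx': 280.0206606595, 'cy': 216.2222946153001, 'D': array([-0.01358868,  0.        ,  0.        ,  0.        ,  0.        ]), 'position': array([0.13096101, 0.56491542, 0.38490863]), 'orientation': array([0.11731391, 0.81649647, 0.55953278, 0.08058554])}
flange_nut []
fixture []
stud_tip []
stud_shoulder []
plain_nut []
spanner []
end_cover [([0.511, 0.363, 0.001], 0.59)]
nut_lugs [([0.509, 0.363, 0.004], 0.7)]
1.35 [-1.88322950e-05  8.24772182e-01  5.65465158e-01  4.11726668e-05] 0.025
```

View pics/top0.png

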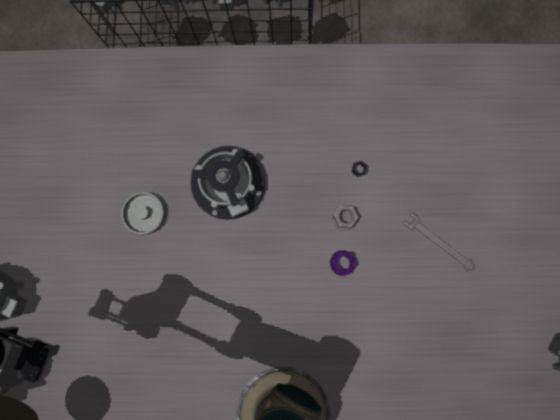

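View pics/side0.png

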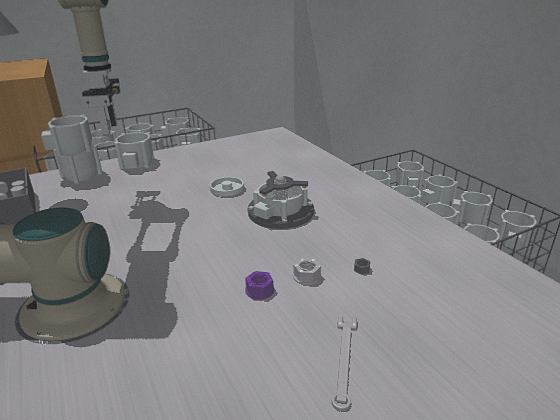

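```bash
cat > h.py <<'E'
from plant import r, gripper_to, inverse_kinematics, vision, models, telemetry
import numpy as np, cv2
from scipy.spatial.transform import Rotation as R
def q2R(q): return R.from_quat(np.roll(q,-1))
def R2q(rr): return np.roll(rr.as_quat(),1)
def down(yaw): # tool z down, tool x at angle yaw in the world
    return R2q(R.from_euler('z',yaw)*R.from_euler('x',np.pi))
def yaw_now():
    x=q2R(telemetry.current_tool_rot()).as_matrix()[:,0]; return np.arctan2(x[1],x[0])
def ray(uv,c,z):
    K=np.array([[c['fx'],0,c['cx']],[0,c['fy'],c['cy']],[0,0,1]])
    p=cv2.undistortPoints(np.array(uv,float).reshape(-1,1,2),K,c['D']).reshape(-1,2)
    d=q2R(c['orientation']).apply(np.c_[p,np.ones(len(p))]); o=np.array(c['position'])
    return o+d*((z-o[2])/d[:,2])[:,None]
def proj(P,c):
    K=np.array([[c['fx'],0,c['cx']],[0,c['fy'],c['cy']],[0,0,1]])
    Ri=q2R(c['orientation']).inv(); 
    return cv2.projectPoints(np.array(P,float).reshape(-1,1,3),Ri.as_rotvec(),-Ri.apply(c['position']),K,c['D'])[0].reshape(-1,2)
def snap(n,f):
    c=vision.get_calibration(n); im=vision.snapshot(n); cv2.imwrite('pics/'+f,im[:,:,::-1]); return im,c
E
python3 - <<'E'
from h import *
c=vision.get_calibration('wrist'); p=telemetry.current_ee_pos(); T=q2R(telemetry.current_tool_rot())
print(T.inv().apply(c['position']-p)); print((T.inv()*q2R(c['orientation'])).as_matrix().round(3))
print(yaw_now(), telemetry.current_joints())
for P in ([.589,.14,.3],[.495,-.163,.25]):
  for d in range(-180,180,30):
    q=inverse_kinematics(np.array(P),down(np.radians(d))); print(P,d,None if q is None else np.round(q,2))
E
```

```text
[-0.00087705 -0.08151355 -0.15440619]
[[ 1.    -0.     0.   ]
 [ 0.     0.959  0.282]
 [-0.    -0.282  0.959]]
1.2019942593675137 [ 1.08097851e+00  2.75908526e-01  1.50489934e+00 -4.71915218e-06
  1.36069435e+00 -1.21014764e-01]
[0.589, 0.14, 0.3] -180 None
[0.589, 0.14, 0.3] -150 None
[0.589, 0.14, 0.3] -120 [0.12 0.29 1.31 0.   1.54 2.21]
[0.589, 0.14, 0.3] -90 [0.12 0.29 1.31 0.   1.54 1.69]
[0.589, 0.14, 0.3] -60 [ 0.12  0.29  1.31 -0.    1.54  1.17]
[0.589, 0.14, 0.3] -30 [ 0.12  0.29  1.31 -0.    1.54  0.64]
[0.589, 0.14, 0.3] 0 [ 0.12  0.29  1.31 -0.    1.54  0.12]
[0.589, 0.14, 0.3] 30 [ 0.12  0.29  1.31 -0.    1.54 -0.41]
[0.589, 0.14, 0.3] 60 [ 0.12  0.29  1.31 -0.    1.54 -0.93]
[0.589, 0.14, 0.3] 90 [ 0.12  0.29  1.31 -0.    1.54 -1.45]
[0.589, 0.14, 0.3] 120 [ 0.12  0.29  1.31  0.    1.54 -1.98]
[0.589, 0.14, 0.3] 150 [ 0.12  0.29  1.31  0.    1.54 -2.5 ]
[0.495, -0.163, 0.25] -180 [-0.45  0.18  1.58  0.    1.38  2.69]
[0.495, -0.163, 0.25] -150 [-0.45  0.18  1.58  0.    1.38  2.17]
[0.495, -0.163, 0.25] -120 [-0.45  0.18  1.58  0.    1.38  1.64]
[0.495, -0.163, 0.25] -90 [-0.45  0.18  1.58 -0.    1.38  1.12]
[0.495, -0.163, 0.25] -60 [-0.45  0.18  1.58 -0.    1.38  0.6 ]
[0.495, -0.163, 0.25] -30 [-0.45  0.18  1.58 -0.    1.38  0.07]
[0.495, -0.163, 0.25] 0 [-0.45  0.18  1.58 -0.    1.38 -0.45]
[0.495, -0.163, 0.25] 30 [-0.45  0.18  1.58 -0.    1.38 -0.98]
[0.495, -0.163, 0.25] 60 [-0.45  0.18  1.58 -0.    1.38 -1.5 ]
[0.495, -0.163, 0.25] 90 [-0.45  0.18  1.58  0.    1.38 -2.02]
[0.495, -0.163, 0.25] 120 [-0.45  0.18  1.58  0.    1.38 -2.55]
[0.495, -0.163, 0.25] 150 None
```

```bash
python3 - <<'E'
from h import *
r.move_to([.589,.14,.23],down(np.radians(0)))
print(telemetry.current_t())
im,c=snap('wrist','w1.png')
cv2.imwrite('pics/w1z.png',cv2.resize(im[100:350,130:430,::-1],None,fx=2.6,fy=2.4,interpolation=cv2.INTER_CUBIC) if 0 else cv2.resize(im[110:330,140:420,::-1],None,fx=2.7,fy=2.7,interpolation=cv2.INTER_CUBIC))
for t in ["stud_tip","stud_shoulder","fixture"]:
    print(t,[(np.round(d["at"],4),round(d["score"],2)) for d in models.mark_of(t,'wrist')][:3])
print(proj([[.589,.14,.116],[.589,.14,.1]],c))
r.move_to([.495,-.163,.17],down(np.radians(-30)))
print(telemetry.current_t())
im,c=snap('wrist','w2.png')
cv2.imwrite('pics/w2z.png',cv2.resize(im[110:330,140:420,::-1],None,fx=2.7,fy=2.7,interpolation=cv2.INTER_CUBIC))
for t in ["flange_nut","nut_lugs"]:
    print(t,[(np.round(d["at"],4),round(d["score"],2)) for d in models.mark_of(t,'wrist')][:3])
print(proj([[.495,-.163,.032]],c))
E
```

```text
3.3333
stud_tip [(array([0.586 , 0.1436, 0.1204]), 0.63)]
stud_shoulder [(array([0.5909, 0.141 , 0.1031]), 0.72)]
fixture [(array([ 0.5881,  0.1428, -0.0038]), 0.97)]
[[279.95588827 219.81095005]
 [279.96117581 215.12573594]]
4.7583
flange_nut [(array([ 0.4928, -0.1679,  0.002 ]), 0.9), (array([ 0.3725, -0.1586,  0.0045]), 0.8)]
nut_lugs [(array([ 0.3736, -0.1549, -0.002 ]), 0.91), (array([ 0.4971, -0.1647,  0.0077]), 0.75)]
[[278.67789458 213.11630771]]
```

View pics/w1z.png

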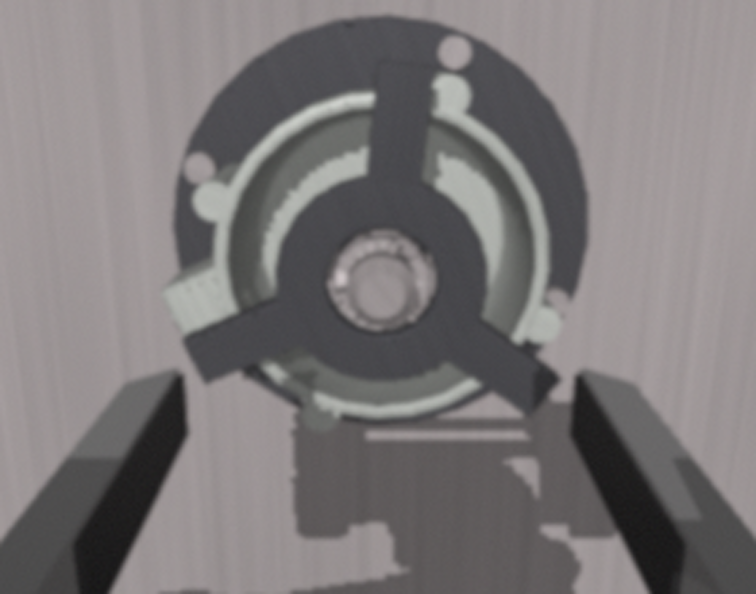

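View pics/w2z.png

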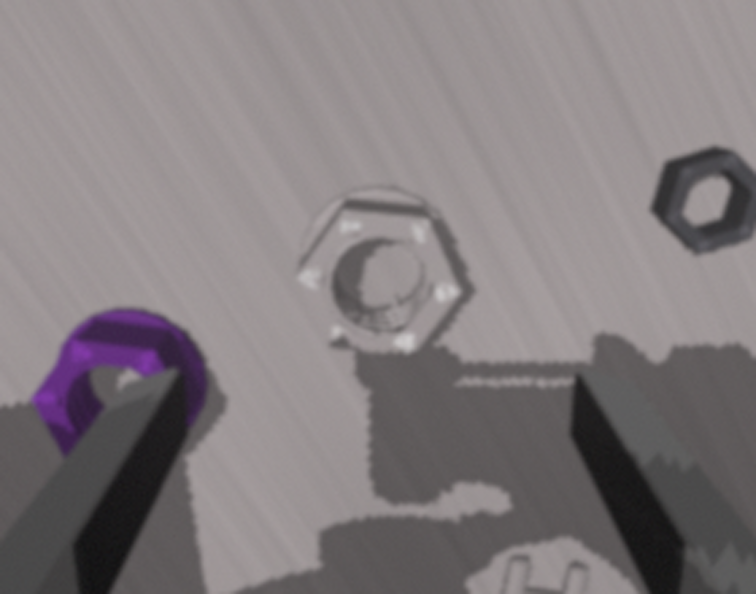

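```bash
cat > fit.py <<'E'
from h import *
def crop(im,c,P,s,f):
    u=proj([P],c)[0]
    return u
im=cv2.imread('pics/w2.png'); 
# pose of shots: recompute calibration from tool pose
tc=np.array([-0.00087705,-0.08151355,-0.15440619]); 
E
python3 - <<'E'
from h import *
c=vision.get_calibration('wrist')
import pickle; pickle.dump(c,open('c2.pkl','wb'))
im=cv2.imread('pics/w2.png')
def z2p(p): return [(140+a/2.7,110+b/2.7) for a,b in p]
cor=z2p([(300,275),(345,205),(428,210),(470,290),(407,352)])
W=ray(cor,c,.032); print(W.round(4))
S=4
def over(x,y,a,im,f):
    big=cv2.resize(im,None,fx=S,fy=S,interpolation=cv2.INTER_CUBIC)
    t=np.linspace(0,2*np.pi,60)
    def line(P,col):
        p=((proj(P,c)+.5)*S-.5).astype(np.int32); cv2.polylines(big,[p.reshape(-1,1,2)],True,col,1)
    h=a+np.pi/6+np.arange(6)*np.pi/3; rr=.0275/np.cos(np.pi/6)
    line(np.c_[x+rr*np.cos(h),y+rr*np.sin(h),0*h+.032],(0,0,255))
    line(np.c_[x+rr*np.cos(h),y+rr*np.sin(h),0*h+.006],(0,200,255))
    line(np.c_[x+.033*np.cos(t),y+.033*np.sin(t),0*t+.006],(255,0,0))
    line(np.c_[x+.0185*np.cos(t),y+.0185*np.sin(t),0*t+.032],(0,255,0))
    u=(proj([[x,y,.02]],c)[0]*S).astype(int)
    cv2.imwrite(f,cv2.resize(big[u[1]-200:u[1]+200,u[0]-230:u[0]+230],None,fx=1.5,fy=1.5))
# least squares on the corners
from scipy.optimize import least_squares
rr=.0275/np.cos(np.pi/6)
def res(p):
    h=p[2]+np.arange(6)*np.pi/3
    H=np.c_[p[0]+rr*np.cos(h),p[1]+rr*np.sin(h)]
    return np.concatenate([(H[np.argmin(((H-w[:2])**2).sum(1))]-w[:2]) for w in W])
best=min((least_squares(res,[.495,-.163,a]) for a in (0,.3,.6,.9)),key=lambda s:s.cost)
x,y,a=best.x; a=a-np.pi/6; print(x,y,np.degrees(a)%60,best.cost**.5, yaw_now())
over(x,y,a,im,'pics/ov1.png')
E
```

```text
[[ 0.4712 -0.1474  0.032 ]
 [ 0.4997 -0.1328  0.032 ]
 [ 0.5254 -0.1497  0.032 ]
 [ 0.5244 -0.1849  0.032 ]
 [ 0.4911 -0.1949  0.032 ]]
0.49657008331071806 -0.1645439563179961 54.24982735638884 0.003093083966345305 -0.5216879383655811
```

View pics/ov1.png

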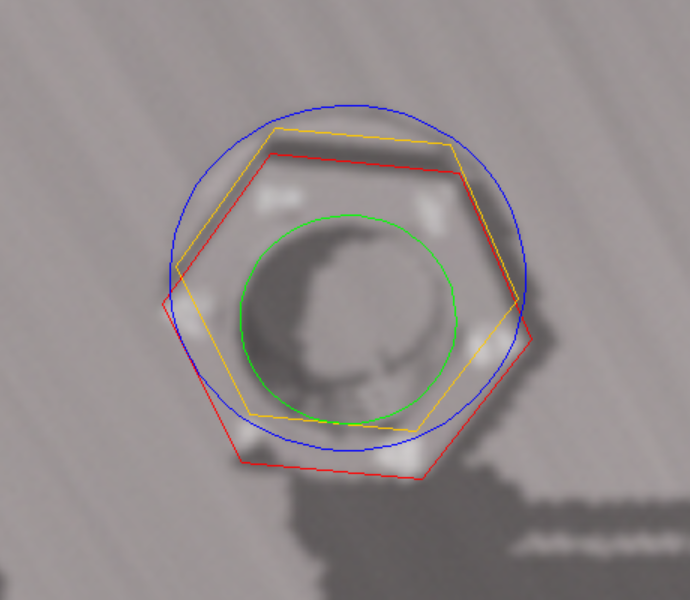

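```bash
python3 - <<'E'
from h import *
c=vision.get_calibration('wrist'); c=dict(c); T=q2R(telemetry.current_tool_rot()); p=telemetry.current_ee_pos()
print(p)
o=T.inv().apply(c['position']-p); Q=T.inv()*q2R(c['orientation'])
T1=q2R(down(0)); c['position']=np.array([.589,.14,.23])+T1.apply(o); c['orientation']=R2q(T1*Q)
import pickle; pickle.dump(c,open('c1.pkl','wb'))
im=cv2.imread('pics/w1.png'); S=4
# dark ring segmentation outer edge + housing etc: overlay with guess from ray
for x,y in [(.5895,.141)]:
    big=cv2.resize(im,None,fx=S,fy=S,interpolation=cv2.INTER_CUBIC)
    t=np.linspace(0,2*np.pi,80)
    for rad,z,col in [(.04,.1,(0,0,255)),(.0085,.116,(0,255,0)),(.013,.111,(255,255,0)),(.0175,.102,(255,0,0)),(.068,.073,(0,255,255)),(.098,.018,(255,0,255))]:
        P=((proj(np.c_[x+rad*np.cos(t),y+rad*np.sin(t),0*t+z],c)+.5)*S-.5).astype(np.int32)
        cv2.polylines(big,[P.reshape(-1,1,2)],True,col,1)
    u=(proj([[x,y,.08]],c)[0]*S).astype(int)
    b=big[max(0,u[1]-420):u[1]+280,u[0]-380:u[0]+380]; cv2.imwrite('pics/ov2.png',cv2.resize(b,None,fx=.85,fy=.85))
    u=(proj([[x,y,.11]],c)[0]*S).astype(int)
    b=big[u[1]-150:u[1]+150,u[0]-150:u[0]+150];cv2.imwrite('pics/ov3.png',cv2.resize(b,None,fx=2,fy=2))
E
```

```text
[ 0.49577482 -0.16209523  0.17026598]
```

View pics/ov2.png

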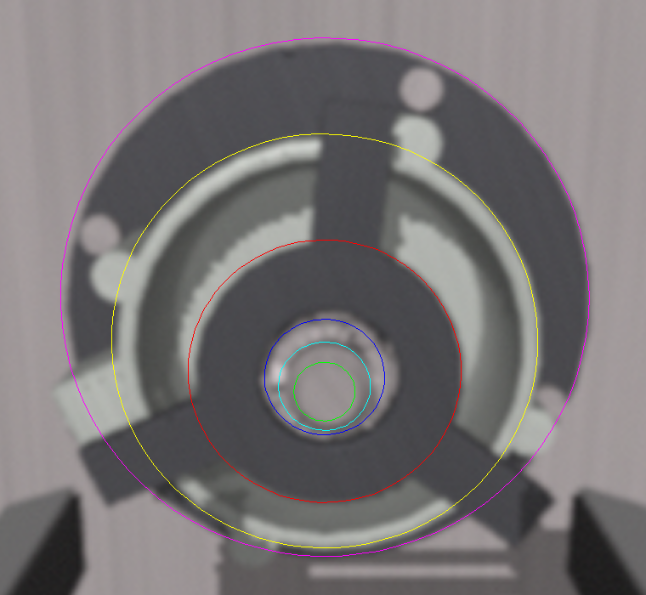

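View pics/ov3.png

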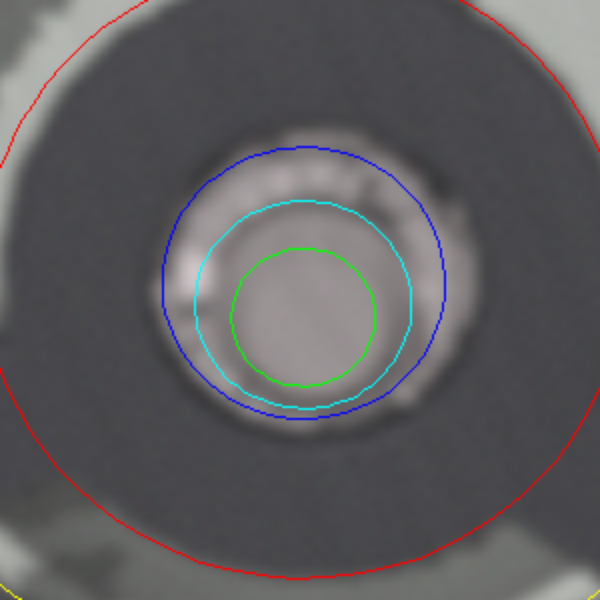

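```bash
python3 - <<'E'
from h import *
print(telemetry.current_ee_pos(), telemetry.current_joints(),inverse_kinematics(np.array([.495,-.163,.17]),down(np.radians(-30))),np.degrees(yaw_now()))
r.hold(0.3)
print(telemetry.current_ee_pos(), telemetry.current_dq(),telemetry.current_t(),telemetry.current_wrist_force())
E
```

```text
[ 0.49577482 -0.16209523  0.17026598] [-4.49635241e-01  2.38113546e-01  1.71497903e+00  2.89839384e-04
  1.18780390e+00  7.19443715e-02] [-4.51674410e-01  2.38061098e-01  1.71577496e+00 -4.44089210e-16
  1.18775659e+00  7.19243658e-02] -29.890517091228816
[ 0.49517848 -0.16268759  0.17001507] [-5.26848379e-03  5.82746336e-04  2.74485355e-03 -1.48877353e-03
  4.26980666e-04 -4.86805425e-05] 5.2083 [ 0.1846576  -0.0761831   0.11945726]
```

```bash
cat >> h.py <<'E'
def overlay(im,c,circs,hexs,ctr,half,S,f):
    big=cv2.resize(im[:,:,::-1],None,fx=S,fy=S,interpolation=cv2.INTER_CUBIC); t=np.linspace(0,2*np.pi,80)
    def line(P,col):
        p=((proj(P,c)+.5)*S-.5).astype(np.int32); cv2.polylines(big,[p.reshape(-1,1,2)],True,col,1)
    for x,y,rad,z,col in circs: line(np.c_[x+rad*np.cos(t),y+rad*np.sin(t),0*t+z],col)
    for x,y,a,z,col in hexs:
        h=a+np.pi/6+np.arange(6)*np.pi/3; rr=.0275/np.cos(np.pi/6); line(np.c_[x+rr*np.cos(h),y+rr*np.sin(h),0*h+z],col)
    u=(proj([ctr],c)[0]*S).astype(int)
    b=big[max(0,u[1]-half):u[1]+half,max(0,u[0]-half):u[0]+half]; k=600/max(b.shape[:2]); cv2.imwrite('pics/'+f,cv2.resize(b,None,fx=k,fy=k))
E
python3 - <<'E'
from h import *
im,c=snap('wrist','w3.png')
x,y,a=.4966,-.1645,np.radians(-5.75)
overlay(im,c,[(x,y,.033,.006,(255,0,0)),(x,y,.0185,.032,(0,255,0))],[(x,y,a,.032,(0,0,255))],[x,y,.02],200,5,'ov4.png')
E
```

```text
(no output)
```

View pics/ov4.png

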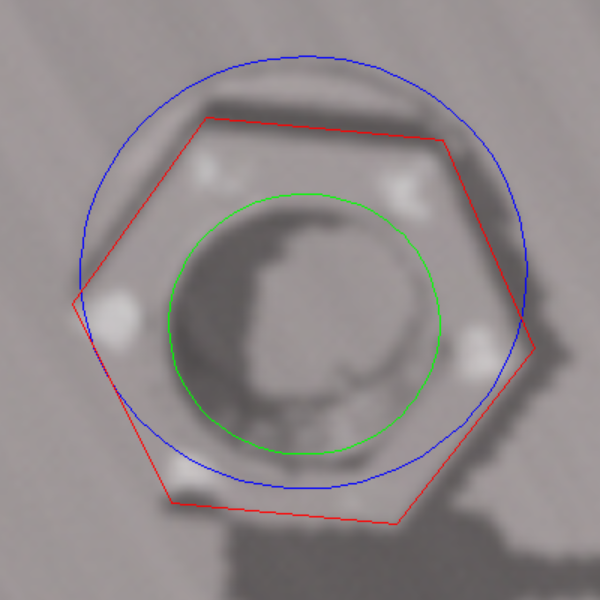

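```bash
python3 - <<'E'
from h import *
a=np.radians(-5.75); P=[.4966,-.1645]
r.move_to(P+[.085],down(a)); r.hold(.2)
r.move_l(P+[.034],vel=.12,guard=15)
r.hold(.2); print(telemetry.current_ee_pos(),telemetry.current_t())
gripper_to(.05,f_grip=8); print(telemetry.current_opening(),telemetry.current_t())
gripper_to(.075); 
r.move_to(P+[.034],down(a-np.pi/3)); r.hold(.15)
gripper_to(.05,f_grip=8); print(telemetry.current_opening(),telemetry.current_t())
gripper_to(.075)
r.move_to(P+[.034],down(a)); r.hold(.25)
gripper_to(.05,f_grip=55); print(telemetry.current_opening(),telemetry.current_t(),telemetry.current_ee_pos(),np.degrees(yaw_now()),telemetry.current_wrist_force())
im,c=snap('wrist','w4.png')
E
```

```text
[ 0.49730537 -0.16482322  0.03491029] 6.725
0.05497884172712238 7.4083
0.055228210670915066 9.5167
0.05438583523075139 11.725 [ 0.49623853 -0.16442511  0.03397354] -5.7446510495618925 [-0.65280335 -0.12225825  1.63513833]
```

View pics/w4.png

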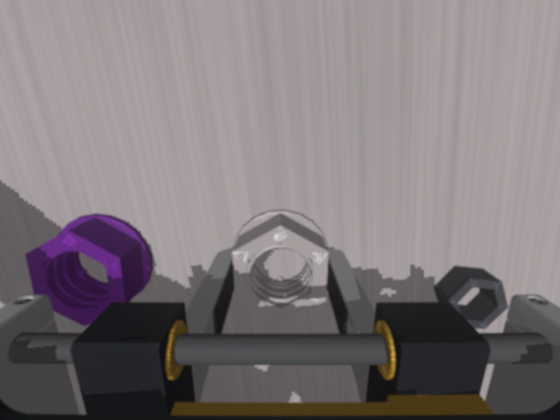

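```bash
python3 - <<'E'
from h import *
a=np.radians(-5.75)
r.move_l([.4966,-.1645,.2],vel=.25)
r.move_to([.589,.070,.22],down(a)); r.hold(.4)
print(telemetry.current_wrist_force(),telemetry.current_opening())
im,c=snap('wrist','w5.png')
print(telemetry.current_t(),telemetry.current_ee_pos())
x,y=.590,.141
overlay(im,c,[(x,y,.0085,.116,(0,255,0)),(x,y,.013,.111,(255,255,0)),(x,y,.0175,.102,(255,0,0)),(x,y,.04,.1,(0,0,255)),(x,y,.098,.018,(255,0,255)),(x,y,.068,.073,(0,255,255))],[],[x,y,.1],450,4,'ov5.png')
overlay(im,c,[(x,y,.0085,.116,(0,255,0)),(x,y,.013,.111,(255,255,0)),(x,y,.0175,.102,(255,0,0)),(x,y,.04,.1,(0,0,255))],[],[x,y,.1],260,5,'ov6.png')
E
```

```text
[-0.53313677 -0.42478946 -3.40607017] 0.054648665808439675
14.0333 [0.58899246 0.06941824 0.22013599]
```

View pics/ov5.png

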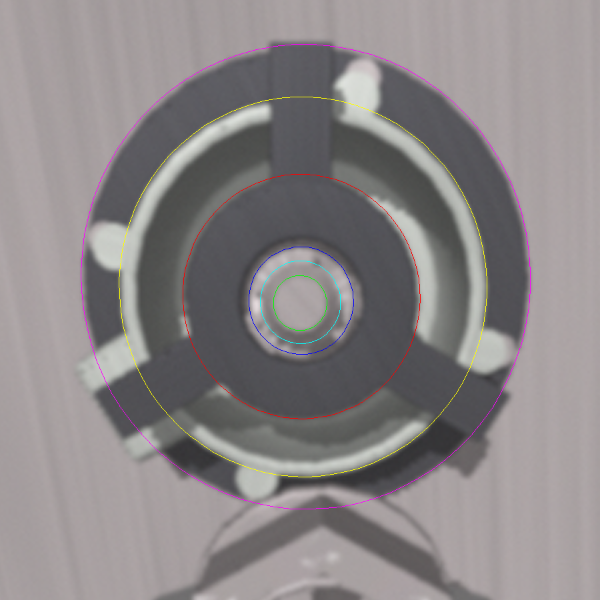

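View pics/ov6.png

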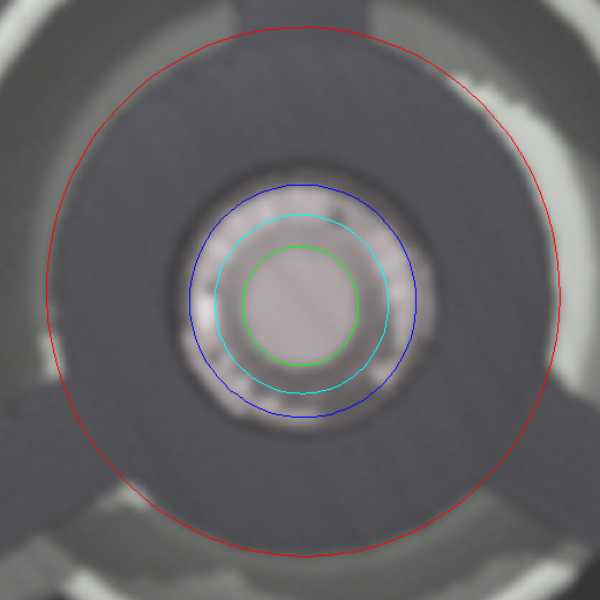

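View pics/w5.png

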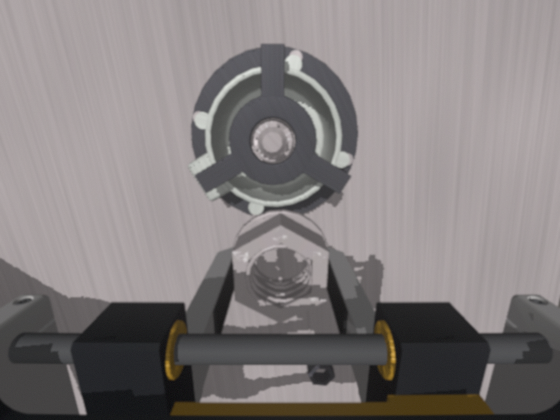

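```bash
cat >> h.py <<'E'
def st(msg=''):
    p=telemetry.current_ee_pos(); f=telemetry.current_wrist_force(); m=telemetry.current_torque()
    print(msg,'t%.2f'%telemetry.current_t(),'p',(p*1000).round(2),'und-shoulder %.2f'%((p[2]-.034-.102)*1000),'yaw %.1f'%np.degrees(yaw_now()),'F',np.round(f,2),'M',np.round(m,2),flush=True)
    return p,f,m
E
python3 - <<'E'
from h import *
a=np.radians(-5.75); X=[.5904,.1412]
r.move_to(X+[.175],down(a)); r.hold(.4); st('above')
print(r.move_l(X+[.145],vel=.04,guard=8)); r.hold(.2); st('a')
print(r.move_l(X+[.139],vel=.02,guard=8)); r.hold(.2); st('b')
im,c=snap('wrist','w6.png')
im,c=snap('side','s6.png')
E
python3 -c "
import cv2;i=cv2.imread('pics/s6.png');cv2.imwrite('pics/s6z.png',cv2.resize(i[90:250,180:380],None,fx=3.5,fy=3.5))"
```

```text
above t14.87 p [590.72 140.56 175.54] und-shoulder 39.54 yaw -5.8 F [-0.35 -0.41 -5.52] M [-0.11  0.08  0.01]
False
a t15.97 p [590.62 141.24 145.35] und-shoulder 9.35 yaw -5.7 F [-0.81  0.32 -4.85] M [-0.08  0.06 -0.02]
False
b t16.62 p [590.47 141.22 139.06] und-shoulder 3.06 yaw -5.7 F [-0.69  0.8  -5.48] M [-0.08  0.07 -0.04]
```

View pics/s6z.png

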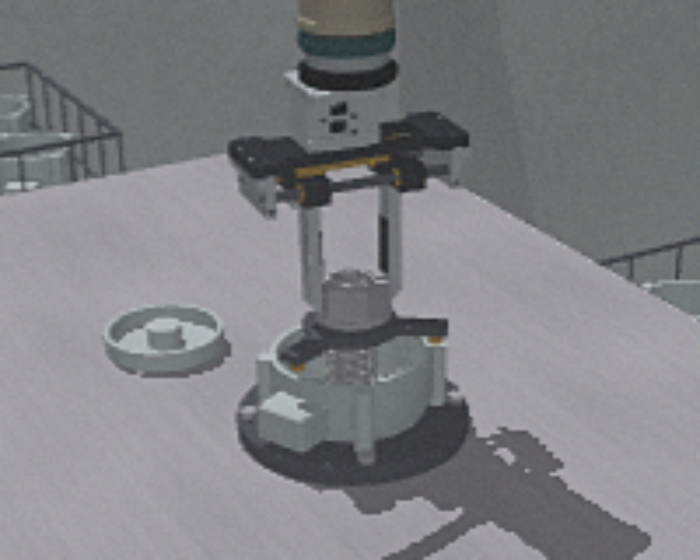

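View pics/w6.png

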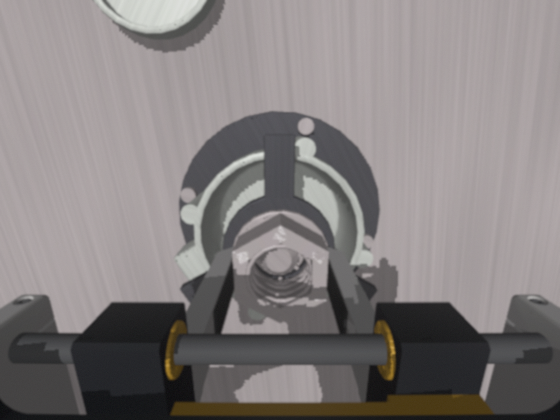

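```bash
python3 - <<'E'
from h import *
X=[.5904,.1412]
print(r.move_l(X+[.1345],vel=.02,guard=8)); r.hold(.1); st('c')
print(r.move_l(X+[.1315],vel=.012,guard=9)); st('d'); r.hold(.15); st('d2')
E
```

```text
False
c t17.19 p [590.18 141.24 134.32] und-shoulder -1.68 yaw -5.8 F [-0.5   0.34 -4.12] M [ 0.07  0.1  -0.03]
True
d t17.48 p [590.3  141.31 132.7 ] und-shoulder -3.30 yaw -5.7 F [0.68 0.14 5.37] M [-0.06  0.06 -0.  ]
d2 t17.62 p [590.29 141.3  132.68] und-shoulder -3.32 yaw -5.7 F [ 0.95 -0.05  5.96] M [-0.04  0.11  0.01]
```

```bash
cat > spin.py <<'E'
from h import *
import sys
n=int(sys.argv[1]); step=np.radians(float(sys.argv[2])); zc=float(sys.argv[3])
yaw=float(sys.argv[4]) if len(sys.argv)>4 else yaw_now(); F0=-5.2; X=np.array([.5904,.1412])
if len(sys.argv)<=4: yaw=np.radians(-5.75)
else: yaw=np.radians(yaw)
for i in range(n):
    yaw+=step
    r.move_l([X[0],X[1],zc],down(yaw),vel=.03)
    p,f,m=st('z%.2f'%(zc*1000))
    net=f[2]-F0
    if p[2]<.136-.0065: print('dropped'); break
    if net<8: 
        # try to go down with guard
        g=r.move_l([X[0],X[1],zc-.009],vel=.02,guard=max(11-net,3)); p,f,m=st(' down g%s'%g)
        zc=min(zc,p[2]-.0003)
        if p[2]<.136-.0065: print('dropped'); break
    elif net>14: zc+=.0003
    if abs(m[2])>1.5: print('torque'); break
print('zc',zc,'yaw',np.degrees(yaw))
E
python3 spin.py 2 5 0.1323 -5.75
```

```text
z132.30 t17.88 p [590.61 141.49 132.88] und-shoulder -3.12 yaw -0.9 F [-0.25  0.92  4.38] M [0.21 0.38 0.07]
z132.30 t18.12 p [590.53 141.54 132.76] und-shoulder -3.24 yaw 4.1 F [-0.78  1.61  5.61] M [ 0.26  0.5  -0.01]
zc 0.1323 yaw 4.25
```

```bash
sed -i 's/max(11-net,3)/max(17-net,3)/; s/net>14/net>20/; s/net<8/net<9/' spin.py
python3 spin.py 8 5 0.1322 4.25
```

```text
z132.20 t18.38 p [590.46 141.49 132.56] und-shoulder -3.44 yaw 9.0 F [-0.41  2.4   5.51] M [0.29 0.43 0.01]
z132.20 t18.62 p [590.27 141.31 132.1 ] und-shoulder -3.90 yaw 14.0 F [-0.18  1.63  3.37] M [0.26 0.39 0.09]
 down gTrue t19.05 p [590.26 141.42 125.51] und-shoulder -10.49 yaw 14.1 F [-1.43 -0.49  7.02] M [-0.12  0.41  0.07]
dropped
zc 0.12521057668629765 yaw 14.250000000000002
```

```bash
cat > wind.py <<'E'
from h import *
import sys
n=int(sys.argv[1]); step=np.radians(5); zc=float(sys.argv[2]); yaw=np.radians(float(sys.argv[3]))
F0=-5.2; X=np.array([.5904,.1412])
for i in range(n):
    yaw-=step
    r.move_l([X[0],X[1],zc],down(yaw),vel=.03)
    p,f,m=st('z%.2f'%(zc*1000))
    net=f[2]-F0; und=(p[2]-.136)*1000; want=5+.8*(-und-2)+3
    zc+=np.clip((net-want)/20,-.5,.5)*1e-3
    if abs(m[2])>2.5 or net>40 or net<-20: print('stop'); break
print('zc',round(zc,5),'yaw',np.degrees(yaw))
E
python3 wind.py 5 0.1252 14.25
```

```text
z125.20 t19.30 p [590.06 141.08 125.73] und-shoulder -10.27 yaw 9.1 F [-2.51  0.94  6.14] M [ 0.23  0.68 -0.08]
z125.04 t19.55 p [590.15 141.18 125.64] und-shoulder -10.36 yaw 4.1 F [-2.6   1.33  7.03] M [ 0.25  0.7  -0.14]
z124.91 t19.80 p [590.23 141.19 125.58] und-shoulder -10.42 yaw -0.9 F [-2.86  1.82  7.38] M [ 0.19  0.69 -0.19]
z124.81 t20.05 p [590.3  141.19 125.53] und-shoulder -10.47 yaw -5.9 F [-1.14  1.89  7.03] M [ 0.23  0.75 -0.1 ]
z124.68 t20.30 p [590.28 141.19 125.41] und-shoulder -10.59 yaw -10.9 F [-2.44  0.95  7.15] M [ 0.3   0.77 -0.12]
zc 0.12455 yaw -10.75
```

```bash
python3 wind.py 6 0.12435 -10.75
```

```text
z124.35 t20.55 p [590.3  141.16 125.13] und-shoulder -10.87 yaw -15.9 F [-1.75  2.2   7.27] M [ 0.27  0.74 -0.03]
z124.22 t20.80 p [590.26 141.08 125.02] und-shoulder -10.98 yaw -20.9 F [-2.92  1.45  7.94] M [ 0.29  0.83 -0.05]
z124.12 t21.05 p [590.25 141.05 124.93] und-shoulder -11.07 yaw -25.9 F [-1.76  1.25  7.53] M [ 0.27  0.79 -0.09]
z123.99 t21.30 p [590.29 141.07 124.76] und-shoulder -11.24 yaw -30.9 F [-2.59  1.21  7.85] M [ 0.32  0.75 -0.11]
z123.87 t21.55 p [590.21 141.02 124.5 ] und-shoulder -11.50 yaw -35.9 F [-2.58  0.99  7.54] M [ 0.28  0.68 -0.14]
z123.73 t21.80 p [590.17 141.02 124.21] und-shoulder -11.79 yaw -40.9 F [-2.21  1.27  7.02] M [ 0.27  0.66 -0.09]
zc 0.12355 yaw -40.75
```

```bash
sed -i 's/+3$/+6/; s#/20,-.5#/12,-.7#' wind.py; python3 wind.py 9 0.1232 -40.75
```

```text
z123.20 t22.05 p [590.21 140.95 123.81] und-shoulder -12.19 yaw -45.9 F [-2.48  0.78  6.2 ] M [ 0.34  0.72 -0.11]
z122.55 t22.30 p [590.21 140.99 123.34] und-shoulder -12.66 yaw -50.9 F [-2.68  1.29  8.88] M [ 0.3   0.72 -0.09]
z122.10 t22.55 p [590.3  141.06 123.04] und-shoulder -12.96 yaw -55.9 F [-2.3   0.26  7.51] M [ 0.4   0.82 -0.13]
z121.51 t22.80 p [590.37 141.07 122.57] und-shoulder -13.43 yaw -60.9 F [-2.66 -0.32  8.68] M [ 0.34  0.87 -0.1 ]
z120.99 t23.05 p [590.46 141.04 122.21] und-shoulder -13.79 yaw -65.9 F [-2.84  0.71  9.99] M [ 0.32  0.83 -0.12]
z120.55 t23.30 p [590.53 141.07 121.89] und-shoulder -14.11 yaw -70.9 F [-2.67  0.81 10.58] M [ 0.38  0.82 -0.12]
z120.14 t23.55 p [590.58 141.09 121.51] und-shoulder -14.49 yaw -76.0 F [-3.79  0.79 10.04] M [ 0.37  0.86 -0.12]
z119.67 t23.80 p [590.58 141.05 121.16] und-shoulder -14.84 yaw -81.0 F [-2.3   0.61 11.31] M [ 0.35  0.82 -0.15]
z119.27 t24.05 p [590.56 141.04 120.83] und-shoulder -15.17 yaw -85.9 F [-4.2   1.12 10.69] M [ 0.41  0.85 -0.12]
zc 0.1188 yaw -85.74999999999997
```

```bash
python3 - <<'E'
from h import *
X=[.5904,.1412]
for z in (.1198,.1204,.1209):
    r.move_l(X+[z],vel=.02); r.hold(.1); st(str(z))
E
```

```text
0.1198 t24.40 p [590.56 141.04 121.09] und-shoulder -14.91 yaw -85.9 F [-2.93  0.51  9.4 ] M [ 0.37  0.75 -0.18]
0.1204 t24.75 p [590.54 141.03 121.31] und-shoulder -14.69 yaw -85.9 F [-2.61  1.61  8.76] M [ 0.41  0.64 -0.17]
0.1209 t25.10 p [590.56 141.03 121.4 ] und-shoulder -14.60 yaw -85.9 F [-1.88  1.1   6.48] M [ 0.34  0.58 -0.14]
```

```bash
python3 - <<'E'
from h import *
X=[.5904,.1412]
for z in (.1214,.122):
    r.move_l(X+[z],vel=.02); r.hold(.15); st(str(z))
E
```

```text
0.1214 t25.50 p [590.56 141.06 121.46] und-shoulder -14.54 yaw -85.8 F [-0.28  0.34  4.77] M [ 0.34  0.37 -0.22]
0.122 t25.90 p [590.55 141.05 121.61] und-shoulder -14.39 yaw -85.8 F [ 0.2   0.98 -0.7 ] M [ 0.26  0.09 -0.21]
```

```bash
python3 - <<'E'
from h import *
X=[.5904,.1412]
gripper_to(.08); r.hold(.2); st('open'); print(telemetry.current_opening())
r.move_l(X+[.19],vel=.1); 
r.move_l([.586,.07,.22],vel=.15); r.hold(.4); st('up')
im,c=snap('wrist','w9.png')
im2,c2=snap('side','s9.png')
cv2.imwrite('pics/s9z.png',cv2.resize(im2[90:250,180:380,::-1],None,fx=3.5,fy=3.5))
for n in('wrist','side'):
  for t in('flange_nut','nut_lugs','clamp'):
    print(n,t,[(np.round(d["at"],4),round(d["score"],2)) for d in models.mark_of(t,n)][:3] if t!='clamp' else [(np.round(d["at"],4),round(d["score"],2)) for d in models.boxes_of(t,n)][:2])
x,y=.5904,.1412; u=.102-.0144
overlay(im,c,[(x,y,.033,u+.006,(255,0,0)),(x,y,.0185,u+.032,(0,255,0))],[(x,y,yaw_now(),u+.032,(0,0,255))],[x,y,.1],260,5,'ov9.png')
E
```

```text
open t26.69 p [590.4  141.19 122.03] und-shoulder -13.97 yaw -85.7 F [ 0.33  1.1  -0.02] M [-0.04  0.14  0.  ]
0.0802969016837877
up t28.59 p [585.93  70.47 219.79] und-shoulder 83.79 yaw -85.7 F [0.09 0.35 0.21] M [-0.07  0.14  0.02]
wrist flange_nut [(array([0.5901, 0.1397, 0.091 ]), 0.75)]
wrist nut_lugs [(array([0.593 , 0.1378, 0.093 ]), 0.94), (array([0.5894, 0.1403, 0.0923]), 0.2), (array([ 0.5872,  0.1415, -0.0021]), 0.19)]
wrist clamp [(array([0.6052, 0.1179, 0.0882]), 0.62)]
side flange_nut [(array([0.5891, 0.1415, 0.085 ]), 0.83), (array([ 0.374 , -0.1557, -0.0033]), 0.81), (array([0.5882, 0.1418, 0.0894]), 0.6)]
side nut_lugs [(array([0.5901, 0.14  , 0.0857]), 0.85), (array([ 0.3752, -0.1501,  0.0074]), 0.61)]
side clamp [(array([0.5772, 0.113 , 0.0884]), 0.86)]
```

View pics/s9z.png

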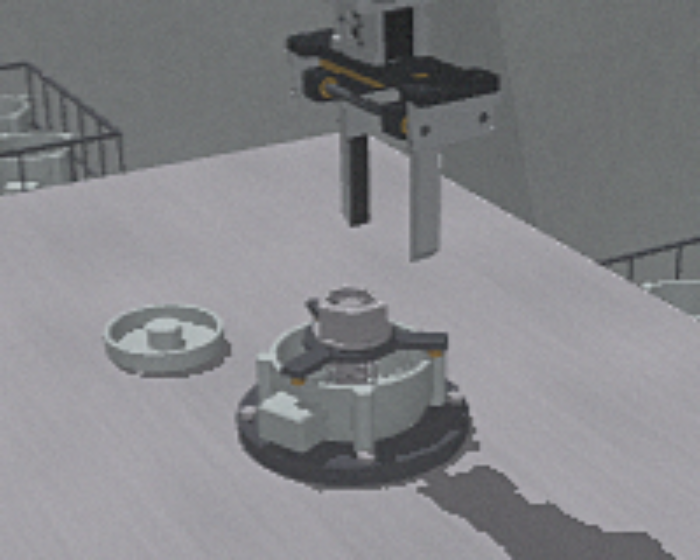

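View pics/w9.png

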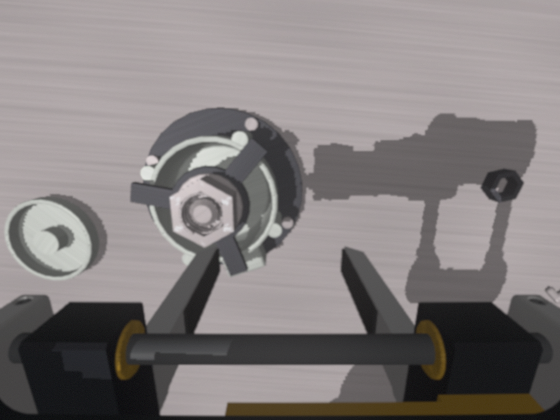

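View pics/ov9.png

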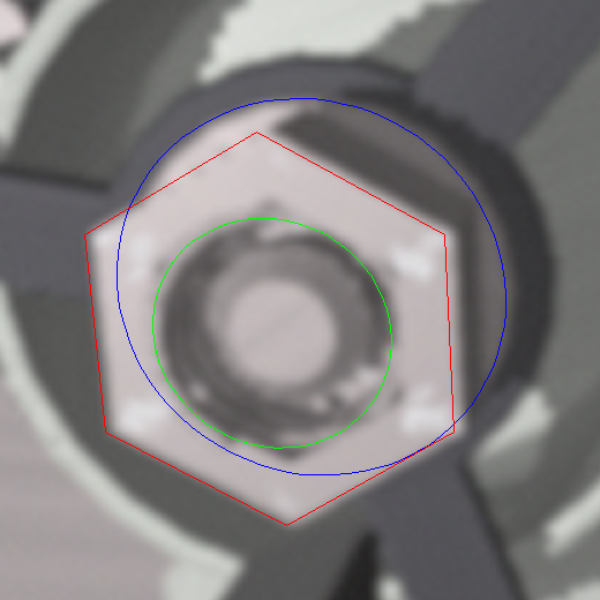

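```bash
python3 - <<'E'
from h import *
r.hold(2)
a=cv2.imread('pics/s9.png').astype(int); im,c=snap('side','s10.png'); b=im[:,:,::-1].astype(int)
d=np.abs(a-b)[150:240,240:330]; print(d.max(),d.mean())
print([(np.round(x["at"],4),round(x["score"],2)) for x in models.mark_of('flange_nut','side')][:2],telemetry.current_t())
r.sign_off()
E
```

```text
89 2.628312757201646
[(array([ 0.3721, -0.1561,  0.0013]), 0.9), (array([0.5918, 0.1409, 0.09  ]), 0.55)] 31.0917
the job is handed in; nothing more can be done
```

```bash
python3 - <<'E'
import cv2,numpy as np
a=cv2.imread('pics/s9.png');b=cv2.imread('pics/s10.png')
d=np.abs(a.astype(int)-b).max(2)
ys,xs=np.where(d>40); print(len(ys),list(zip(xs,ys))[:40], d.mean())
cv2.imwrite('pics/cmp.png',cv2.resize(np.hstack([a[150:240,240:330],b[150:240,240:330]]),None,fx=4,fy=4))
E
```

```text
51 [(np.int64(274), np.int64(112)), (np.int64(320), np.int64(126)), (np.int64(315), np.int64(223)), (np.int64(316), np.int64(223)), (np.int64(305), np.int64(225)), (np.int64(299), np.int64(229)), (np.int64(336), np.int64(233)), (np.int64(364), np.int64(242)), (np.int64(375), np.int64(251)), (np.int64(317), np.int64(260)), (np.int64(331), np.int64(260)), (np.int64(342), np.int64(261)), (np.int64(104), np.int64(262)), (np.int64(324), np.int64(263)), (np.int64(306), np.int64(264)), (np.int64(304), np.int64(265)), (np.int64(317), np.int64(266)), (np.int64(123), np.int64(268)), (np.int64(392), np.int64(268)), (np.int64(143), np.int64(271)), (np.int64(144), np.int64(271)), (np.int64(260), np.int64(273)), (np.int64(382), np.int64(273)), (np.int64(225), np.int64(275)), (np.int64(175), np.int64(276)), (np.int64(310), np.int64(277)), (np.int64(364), np.int64(277)), (np.int64(280), np.int64(279)), (np.int64(345), np.int64(279)), (np.int64(353), np.int64(282)), (np.int64(107), np.int64(284)), (np.int64(346), np.int64(285)), (np.int64(327), np.int64(287)), (np.int64(339), np.int64(289)), (np.int64(240), np.int64(292)), (np.int64(328), np.int64(299)), (np.int64(322), np.int64(301)), (np.int64(323), np.int64(301)), (np.int64(314), np.int64(303)), (np.int64(304), np.int64(304))] 3.8731632653061223
```

View pics/cmp.png

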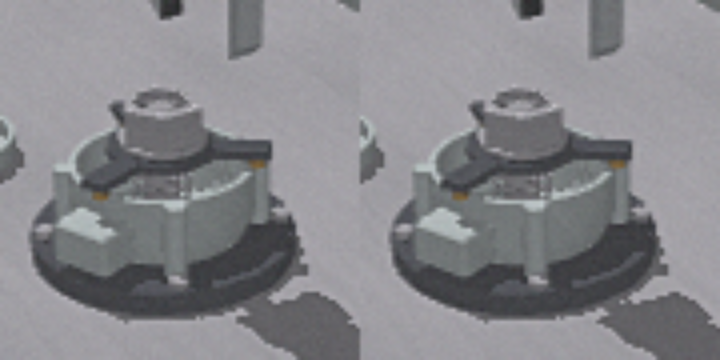

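The nut is on the stud and holding the clamp down by itself, and I handed the job in at about 31 s. The sign-off gives no verdict.

- **What I did:** I took the bare-steel flange nut and left the purple look-alike alone. I centred it by squeezing its flats on the bench, set it over the nose and pressed it onto the lands with about 11 N. I backed it off about 20° counter-clockwise until it dropped to 10.5 mm below the shoulder. Then I wound it about 100° clockwise, to about 15 mm below.
- **Forces:** The vertical press, read between moves, never showed more than about 17 N, against the 50 N limit.
- **Holding:** Before letting go I took the press off. The force fell to about zero with the nut still 14.4 mm below the shoulder, so the thread was carrying the clamp springs.
- **After release:** In the wrist picture the nut matched the expected position, height and turn to about 1 mm. In the side pictures it sits upright with the clamp held down, unchanged after 2 s; their few differing pixels are scattered noise and shadow edges. The arm stood clear of everything.
- **Looser readings:** The networks put the nut's underside 85 to 91 mm above the bench, against about 88 mm from the arm's own position. The 91 mm end would be right at the required 11 mm below the shoulder, but those readings are only good to about 4 mm.
- **Bystanders:** I never touched the plain nut, spanner or end cover. I did not measure their positions again at the end.

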